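Fold the gauge leaf over and hold the spring clamp open at its mark

ROBOT

A 6-joint arm with a two-finger parallel gripper is mounted at the origin on a cart in front of the work surface, level with it; the furniture and walls round the work are solid. World frame = base frame: x ahead of the robot, y to its left, z up, the work surface at z = 0. Lengths are in m, angles in rad, forces in N, time in s.
With the tool pointing down it reaches from about 0.35 to 0.975 m from the base axis. Payload 4.9 kg.
Tool frame: the origin (TCP) lies at the very end of the fingers, on their centre line; the grasp point (between the pads) lies manip.grip_point_offset behind it (manip.grip_point_offset is the distance from the TCP to the grasp point, in m); z points along the fingers, y is the line along which they close (so a half turn about z gives the same grasp; the last joint's range is limited). The gripper opens to 85 mm and grips with 20 to 120 N. Pads are 22 mm wide; open, the fingers measure 114 mm over their backs; the gripper's body (76 mm by 85 mm) begins 54 mm behind the grasp point. The pads swing forward as they close: fully open they stand 13 mm farther back than shut.
Start: joints at [-0.119, 0.053, 1.613, -0, 1.476, -0.119], TCP at [0.625, 0, 0.231] pointing down, gripper open.
Joint ranges: [-3.01, 3.01], [-1.01, 2.22], [0.06, 2.58], [-1.02, 4.17], [0.09, 2.62], [-3.14, 3.14]. Speed limits (rad/s): [2.57, 2.57, 3.14, 3.14, 3.14, 3.14].

INTERFACE

Orientations are given as a unit quaternion [w, x, y, z].
In Python, from plant import manip gives the robot as it stands.
- The arm moves only by the shell command python3 -m crank 'ROWS' [OPENING]. ROWS is JSON, a list of rows, each an object of numbers: "x", "y", "z": the shift along the tool's x, y, z in cm; "turn": the turn about the tool's z in rad. In form: [{"x": .., "y": .., "z": .., "turn": ..}, ...]. A call has 1 to 5 rows; each row shifts and turns the commanded pose from where the row before left it, along the tool's axes as they then stand; what a row does not reach is not made up. A row lasts 1/10 s, in which the tool goes at most 50 mm and 8.59 degrees, less where a joint would pass 70% of its speed; a pose out of reach is approached as far as the arm can. A call with a gripper value outside its range is refused whole. OPENING is the opening in per cent of the stroke, from 0 (shut) to 100 (fully open), set as the call begins (- or left out, the last holds). The fingers move at their own pace and stop on an object; the grip force is fixed at half the most. Time passes only in rows, so rows that do not move let the fingers close. It gives the time, the measured TCP pose, the force, the opening and the grip force at its end, in the units of the state.
- manip.state(): the state, without advancing time (a new reading comes with each control period).
- manip.grab_frame(name): name is "scene" or "side" or "wrist"; returns (picture, depth): 420x560x3 uint8, red, green, blue; 420x560 float32, m along the optical axis (not along the pixel's ray), 0 where there is no reading.
- manip.camera_model(name): a dict with "mtx" (3x3 intrinsics, pixels), "world_to_cam" (4x4, takes a point from world to camera coordinates). Camera axes: x right, y down, z forward; pixel columns grow to the right and rows downward; lengths in m; the calibration is good to about 2 mm. A picture is of the moment at which its call begins: read the wrist's pose just before it. camera_model takes no time and is no camera call; for the wrist camera it gives the pose at the moment of the call.
- manip.job_done(): hands the job in; it is judged then, once.
The state is a dict: "time": time; "joint_pos": joint angles; "joint_vel": joint speeds; "joint_efforts": joint torques, N m; "tool_pos": TCP position; "tool_rot": TCP orientation; "contact_force": force on the tool from outside, world axes, zero at the start; "ft_torque": the same for the moment, N m; "gripper_width": opening from 0.0 (shut) to 1.0 (fully open); "grasp_force": force on a finger pad.
Only numpy, scipy, OpenCV 4.12 (cv2) and the standard library are available. Lean on these libraries where they do the work, as an engineer would, in place of code of your own. Each camera call takes 0.05 s, during which the arm holds its last target. There are 200 camera calls.

TASK

I want to lay a blank in the small spring clamp, the one with the orange post. First, with the clamp still shut, take the grey gauge leaf by its black pin and turn it right over, so that its yellow marked face lies uppermost on the blue housing; then pull the orange post until the black pointer stands level with the middle of the red rider on the leaf, and keep holding it there: finish with the post still in the gripper, because the spring would shut the clamp. Leave the wax block, the jar, the tape roll and the ring where they are.

Things in the scene. Friction and masses are not known exactly. Their poses are not given: they have to be found in the camera images.
- clamp: Spring clamp fixed to the bench. Origin on the bench surface, on its centre line; -x is the direction of pull, +z up, +y the pointer's side, -y the pin's side. Grey foot plate x -65 to 85, y +-33, 12 mm thick; blue housing x -60 to 0, y +-25, top z 50 mm; rest for the parked leaf x 53 to 63, top z 51; shut steel jaw x -80 to -64, y -28 to 36, top z 44 mm.
- gauge_leaf (a joint): Turn of the gauge leaf (plate 56 x 50 x 5 mm, 100 g) about its hinge along the clamp's y, rad. 0 = folded back towards clamp +x, grey face up (start); 1.57 = upright; 3.14 = folded over towards -x onto the blue housing, yellow face with black graduations up. It swings freely and falls from upright to either end stop.
- leaf_hinge (a point): Point on the leaf's hinge axis, on the centre line, 10 mm in +x from the clamp's origin and 55 mm above the bench.
- leaf_pin (a point): Grip point on the leaf's round black pin, 10 mm in diameter, parallel to the hinge and 55 mm from it. The pin sticks out 35 mm from the leaf's edge (clamp y -25 to -60 mm; this point at y -46). At both ends of the swing it is 55 mm above the bench with only bench beneath. Grip from above, fingers closing along clamp x; it can turn between them.
- pull_slide (a joint): Travel of the spring slide (jaw, orange post and black pointer together), m: 0 = shut, grows as the post is pulled along clamp -x; end stop 0.055. The spring pulls it shut: about 6 N at 0, rising 1.5 N per 10 mm (12 N at 40 mm). The travel needed is 18 to 38 mm, set by the red rider.
- pull_post (a point): Grip point on the axis of the upright orange post (16 mm in diameter, 19 mm round knob on top, up to 95 mm above the bench). The point is 66 mm above the bench; a collar below ends at z 43 mm. Shut, it is at clamp x -112 mm, y 0. Grip from above.
- pointer_tip (a point): Top of the black pointer blade, 3 mm thick along the clamp's x, 66 mm above the bench at clamp y = +33.5 mm; it moves with the post.
- index_mark (a point): Middle of the red rider (6 mm wide along clamp x), a stiff clip on the leaf's +y edge, 30 to 50 mm from the hinge. Under the leaf at the start; on top, beside the pointer's path, once the leaf is over. Pointer and rider are level when their x in the clamp's frame is equal.
- wax_block: Green wax block, 34 x 62 x 22 mm, loose; origin at the centre of its underside. Bystander.
- vial_1: Small clear jar with white lid, 34 mm in diameter, 34 mm tall, loose; origin at the centre of its underside. Bystander.
- tape_roll: Roll of tan tape lying flat, 100 mm in diameter, 18 mm high, loose; origin at the centre of its underside. Bystander.
- brass_ring: Cream-yellow finger ring, 21 mm in diameter, 9 mm high, lying flat, loose; origin at the centre of its underside. Bystander.

How it is judged:
By the outcome, as a careful person would: the job done as asked, in the order asked, and still so for the second after the job is handed in, while the arm keeps its last pose, push and grip.
It also fails if it takes over 61 s, if anything falls off the work surface, if the arm or the gripper's body presses on something with over 40 N, if the wrist force passes 120 N, or if a joint passes its speed limit or range.

## Working session

There is one attempt and no reset: what is moved stays moved. The work goes in short steps, Python scripts to look and compute and a shell command to move; the robot and the scene stay as the last step left them, time stands still between calls to the robot, and variables do not carry over. Pictures are saved under pics/ and viewed, at most 10 in all, crops included, and the job is handed in when it is done.

```bash
ls; mkdir -p pics
cat > h.py <<'E'
from plant import manip
import numpy as np, cv2
def grab(n,save=None):
    m=manip.camera_model(n); im,d=manip.grab_frame(n)
    if save: cv2.imwrite('pics/'+save,im[:,:,::-1])
    return im,d,np.array(m['mtx']),np.array(m['world_to_cam'])
def ray(u,v,K,T,z):
    R,t=T[:3,:3],T[:3,3]; c=-R.T@t; r=R.T@np.linalg.solve(K,[u,v,1.0])
    return c+r*(z-c[2])/r[2]
def cloud(d,K,T):
    v,u=np.mgrid[:d.shape[0],:d.shape[1]]
    p=np.stack([u*d,v*d,d],-1)@np.linalg.inv(K).T
    return (p-T[:3,3])@T[:3,:3]
def proj(p,K,T):
    q=K@(T[:3,:3]@np.asarray(p)+T[:3,3]); return q[:2]/q[2]
E
python3 - <<'E'
from h import *
a=[grab(n)[0] for n in('scene','side')]
for n,i in zip(('scene','side'),a):cv2.imwrite(f'pics/{n}0.png',i[:,:,::-1])
print(manip.grip_point_offset,manip.state())
E
```

```text
pics
0.0187 {'time': 0.1, 'joint_pos': array([-1.19002477e-01,  5.33073564e-02,  1.61415483e+00,  1.57144844e-05,
        1.47609167e+00, -1.18980897e-01]), 'joint_vel': array([-4.28502288e-04, -1.04006281e-03, -2.24581158e-03, -1.76352395e-03,
       -6.54805965e-05, -4.39421967e-04]), 'joint_efforts': array([ 6.14647306e-04, -3.94903493e+01, -3.71363103e+01, -4.52310599e-05,
        3.99340541e-03, -4.17574097e-05]), 'tool_pos': array([6.24412341e-01, 7.35364250e-05, 2.30176878e-01]), 'tool_rot': array([-7.75637316e-04,  7.07114602e-01,  7.07098280e-01, -6.00027859e-04]), 'contact_force': array([-0.25124561, -0.34469439,  0.05952868]), 'ft_torque': array([ 0.03406487, -0.01020343, -0.01132043]), 'grasp_force': 0.0, 'gripper_width': 0.9992662656390894}
```

View pics/scene0.png

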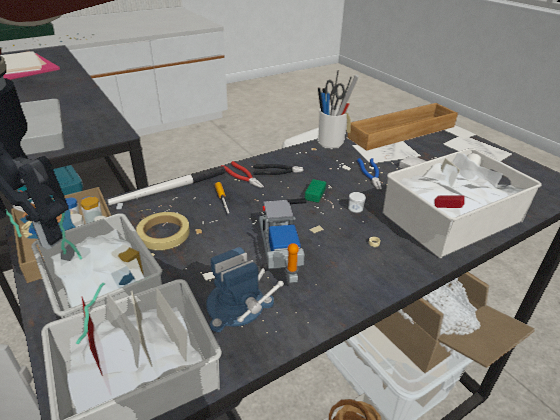

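View pics/side0.png

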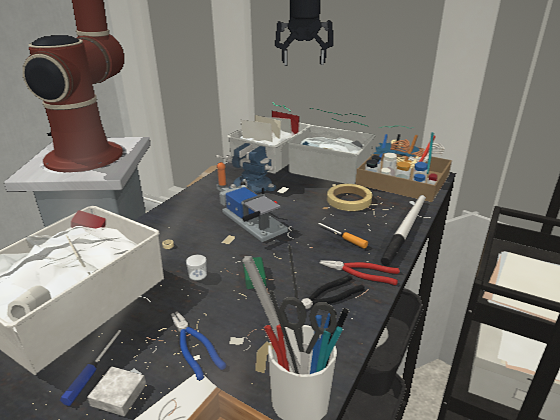

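The scene view shows the blue housing at about (284,236), the orange post at (293,260), the grey leaf at (277,209) and the vice at (235,285). The side view shows the housing at (240,203), the post at (222,175) and the leaf at (262,203). Next I'll compute the clamp frame.

Run:
```python
from h import *
for n,box in(('scene',(240,180,330,300)),('side',(205,150,310,250))):
    im,d,K,T=grab(n); P=cloud(d,K,T); x0,y0,x1,y1=box
    hsv=cv2.cvtColor(im,cv2.COLOR_RGB2HSV); m=np.zeros(d.shape,bool); m[y0:y1,x0:x1]=1
    H,S,V=[hsv[...,i].astype(int) for i in range(3)]
    print(n,'cam',-T[:3,:3].T@T[:3,3])
    o=m&(H<20)&(S>150)&(V>100)&(d>0)
    q=P[o]; print('orange',o.sum(),np.median(q,0),q.min(0),q.max(0))
    b=m&(H>100)&(H<125)&(S>120)&(V>100)&(d>0)&(abs(P[...,2]-.05)<.004)
    q=P[b]; r=cv2.minAreaRect((q[:,:2]*1000).astype(np.float32)); print('bluetop',b.sum(),q.mean(0),r)
    g=m&(S<60)&(abs(P[...,2]-.0565)<.006)&(d>0)
    q=P[g]; r=cv2.minAreaRect((q[:,:2]*1000).astype(np.float32)); print('leaf',g.sum(),q.mean(0),r)
    s=m&(abs(P[...,2]-.012)<.003)&(d>0)
    q=P[s]; r=cv2.minAreaRect((q[:,:2]*1000).astype(np.float32)); print('foot',s.sum(),q.mean(0),r)
    cv2.imwrite(f'pics/{n}z.png',cv2.resize(im[y0:y1,x0:x1,::-1],None,fx=4.5,fy=4.5,interpolation=cv2.INTER_CUBIC))
```

```text
scene cam [0.20648513 0.20296048 0.54510691]
orange 253 [ 0.42326082 -0.27543851  0.0705825 ] [ 0.41637818 -0.54032285 -0.00128753] [ 0.67430834 -0.27198424  0.09544016]
bluetop 554 [ 0.4738661  -0.3441815   0.04946159] ((473.569580078125, -346.079345703125), (49.32638168334961, 61.350154876708984), 36.40265655517578)
leaf 680 [ 0.50801296 -0.39566876  0.05714331] ((465.0533447265625, -316.0184326171875), (83.26598358154297, 280.4390563964844), 23.364591598510742)
foot 274 [ 0.51059752 -0.38636602  0.01155043] ((516.4183959960938, -389.4212646484375), (171.43637084960938, 364.7425231933594), 17.90784454345703)
side cam [ 0.54386161 -1.17710769  0.48092548]
orange 140 [ 0.42870578 -0.28865125  0.07155035] [ 0.41953822 -0.40052817  0.00059642] [ 0.5480194  -0.28003226  0.09711414]
bluetop 263 [ 0.4734227  -0.34979254  0.05053435] ((475.188232421875, -349.68634033203125), (49.294620513916016, 56.615238189697266), 36.836181640625)
leaf 799 [ 0.52538625 -0.33596336  0.05752213] ((553.2264404296875, -281.498291015625), (204.1703643798828, 333.28594970703125), 11.300276756286621)
foot 874 [ 0.51409467 -0.33890472  0.01218948] ((517.5591430664062, -265.5354309082031), (377.5481262207031, 176.3596954345703), 76.23999786376953)
```

View pics/scenez.png

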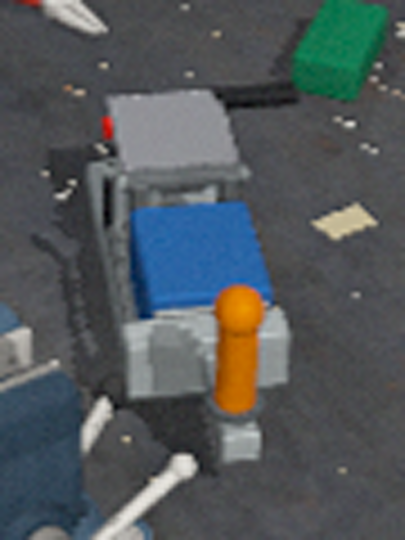

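The zoomed crop shows the post at (240,350), the red rider at the leaf's left edge (107,128), the black pin sticking out to the right (260,95), and the vice handle ball at (185,465). Next I'll turn the tool onto the clamp axes and check the vice's clearance.

```bash
python3 -m crank '[{"turn":0.14},{"turn":0.14},{"turn":0.14},{"turn":0.14},{"turn":0.14}]' 40; python3 -m crank '[{"turn":0.14},{"turn":0.09},{"x":-2.5,"y":2}]'
cat >> h.py <<'E'
a=np.deg2rad(-53.4); O=np.array([.492,-.371,0]); 
A=np.array([[np.cos(a),np.sin(a),0],[-np.sin(a),np.cos(a),0],[0,0,1]])
def cl(p): return (np.asarray(p)-O)@A.T
E
python3 - <<'E'
from h import *
print(cl(manip.state()['tool_pos']))
im,d,K,T=grab('scene'); P=cl(cloud(d,K,T)); ok=d>0
for x in range(-260,160,20):
    print(x,[int(1000*max(P[ok&(abs(P[...,0]*1000-x)<10)&(abs(P[...,1]*1000-y)<10)][:,2],default=-1)) for y in range(-120,180,20)])
E
```

```text
[-0.21885248  0.32767372  0.23049852]
-260 [-1000, -1000, -1000, -1000, -1000, -1000, -1000, 1, 2, 2, 2, 1, 79, 79, 116]
-240 [-1000, -1000, -1000, -1000, -1000, 1, 2, 1, 2, 2, 2, 1, 2, 80, 63]
-220 [-1000, -1000, 1, 1, 1, 2, 2, 2, 2, 2, 2, 46, 1, 80, 79]
-200 [0, 1, 2, 2, 2, 1, 2, 1, 73, 71, 65, 51, 9, 77, 80]
-180 [1, 2, 2, 2, 2, 1, 2, 84, 85, 75, 90, 97, 96, 15, 80]
-160 [1, 1, 1, 1, 3, 2, 1, 1, 11, 97, 97, 97, 97, 13, 79]
-140 [2, 1, 2, 1, 1, 1, 1, 1, 15, 96, 97, 96, 97, 88, 1]
-120 [2, 2, 1, 2, 2, 1, 96, 42, 1, 34, 97, 97, 98, 94, 1]
-100 [1, 2, 2, 2, 1, 41, 95, 1, 42, 36, 97, 95, 12, 59, 2]
-80 [1, 1, 2, 2, 1, 45, 45, 46, 44, 0, -1000, -1000, 9, 8, 2]
-60 [2, 1, 1, 1, 8, 50, 51, 51, 43, 0, -1000, -1000, -454, 4, 2]
-40 [1, 1, 2, 2, 1, 51, 51, 52, 44, 1, 0, -451, -451, 2, 1]
-20 [1, 1, 1, 1, 1, 51, 51, 51, 43, 1, -1, -471, 1, 2, 1]
0 [1, 2, 1, 1, 1, 60, 60, 60, 66, 2, 1, 1, 1, 2, 1]
20 [1, 2, 2, 2, 1, 59, 59, 59, 12, 1, 2, 1, 2, 2, 2]
40 [1, 2, 3, 3, 2, 59, 58, 59, 11, 2, 2, 2, 2, 1, 2]
60 [2, 1, 1, 60, 61, 61, 59, 59, 13, 1, 1, 1, 1, 2, 3]
80 [2, 1, 3, 1, 0, 56, 56, 56, 12, 1, 1, 1, 3, 2, 2]
100 [1, 1, 2, 3, 2, -1000, -1000, 1, 1, 2, 1, 9, 2, 2, 3]
120 [1, 22, 2, 2, 2, -1000, -1000, 2, 2, 1, 1, 11, 1, 2, 1]
140 [23, 23, 23, 0, 0, -896, -892, 0, 2, 2, 1, 9, 2, 2, 2]schema error: expected keys x, y, z, turn
schema error: expected keys x, y, z, turn
```

```bash
python3 -m crank '[{"x":0,"y":0,"z":0,"turn":0.14},{"x":0,"y":0,"z":0,"turn":0.14},{"x":0,"y":0,"z":0,"turn":0.14},{"x":0,"y":0,"z":0,"turn":0.14},{"x":0,"y":0,"z":0,"turn":0.14}]' 40; python3 -m crank '[{"x":0,"y":0,"z":0,"turn":0.14},{"x":0,"y":0,"z":0,"turn":0.092},{"x":-3,"y":2,"z":0,"turn":0},{"x":-3,"y":2,"z":0,"turn":0},{"x":-3,"y":2,"z":0,"turn":0}]'
python3 - <<'E'
from h import *
s=manip.state();print(cl(s['tool_pos']),s['tool_rot'],s['joint_pos'])
E
```

```text
time: 0.75
tool_pos: [0.6249, 0.0, 0.2311]
tool_rot: [-0.0, 0.908, 0.419, -0.0]
contact_force: [-0.1, 0.9, 0.9]
gripper_width: 0.398
grasp_force: 0.0
time: 1.25
tool_pos: [0.588, -0.1026, 0.2311]
tool_rot: [-0.0, 0.949, 0.314, -0.0]
contact_force: [0.9, -0.4, 0.1]
gripper_width: 0.404
grasp_force: 0.0
[-0.15824546  0.23706442  0.23113131] [-1.53799380e-05  9.49265890e-01  3.14474575e-01 -1.06543224e-04] [-2.97376625e-01 -1.32090178e-02  1.68002481e+00 -9.87080369e-05
  1.47496843e+00  6.33622959e-01]
```

```bash
python3 -m crank '[{"x":-3,"y":2.4,"z":0,"turn":0},{"x":-3,"y":2.4,"z":0,"turn":0},{"x":-3,"y":2.4,"z":0,"turn":0},{"x":-3,"y":2.4,"z":0,"turn":0},{"x":-3,"y":2.4,"z":0,"turn":0}]'; python3 -m crank '[{"x":-3,"y":2.4,"z":0,"turn":0},{"x":-3,"y":2.4,"z":0,"turn":0},{"x":-3,"y":2.4,"z":0,"turn":0},{"x":-3,"y":2.4,"z":0,"turn":0},{"x":-1.3,"y":0.6,"z":0,"turn":0}]'
python3 - <<'E'
from h import *
s=manip.state();print(cl(s['tool_pos']))
im,d,K,T=grab('wrist','w1.png')
print(K[0,0],cl(-T[:3,:3].T@T[:3,3]),d[d>0].min())
for p in([65,-46,55],[10,0,55],[-112,0,95],[-60,-25,50],[-60,25,50],[0,33.5,66]):
    print(p,proj(O+A.T@(np.array(p)/1000),K,T))
E
```

```text
time: 1.75
tool_pos: [0.539, -0.289, 0.2313]
tool_rot: [-0.0, 0.949, 0.314, 0.0]
contact_force: [0.9, -1.3, -0.3]
gripper_width: 0.4
grasp_force: 0.0
time: 2.25
tool_pos: [0.4923, -0.4517, 0.2309]
tool_rot: [0.0, 0.95, 0.313, -0.0]
contact_force: [0.5, 0.2, -0.2]
gripper_width: 0.397
grasp_force: 0.0
[ 0.06502475 -0.04787514  0.23086212]
331.9627196244591 [0.06584721 0.03291154 0.37378969] 0.06999552
[65, -46, 55] [284.18831472 186.82725712]
[10, 0, 55] [225.71534351 139.37217542]
[-112, 0, 95] [ 70.31630208 144.70548613]
[-60, -25, 50] [156.69753296 164.93170425]
[-60, 25, 50] [150.04670076 111.61504169]
[0, 33.5, 66] [210.008403  101.8607269]
```

View pics/w1.png

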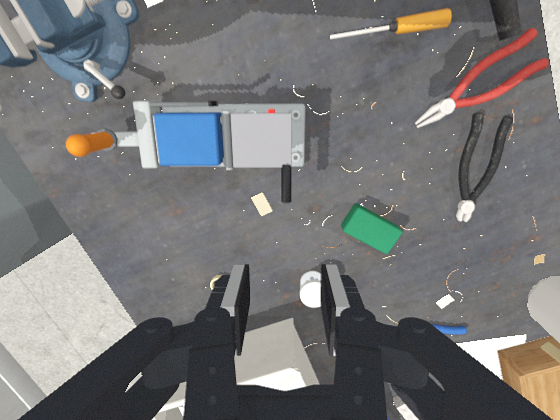

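The wrist view shows everything clearly: housing (188,139), leaf (262,140), pin (286,183), rider (272,110), pointer (213,103), post knob (78,146) and vice handle ball (118,91). I'll refine the positions from this picture.

Run:
```python
from h import *
im,d,K,T=grab('wrist'); P=cloud(d,K,T)
hsv=cv2.cvtColor(im,cv2.COLOR_RGB2HSV); H,S,V=[hsv[...,i].astype(int) for i in range(3)]
v,u=np.mgrid[:420,:560]
def box(x0,y0,x1,y1): return (u>=x0)&(u<x1)&(v>=y0)&(v<y1)
b=box(140,95,240,180)&(H>100)&(H<125)&(S>120)&(V>130)
q=np.array([cl(ray(x,y,K,T,.05))[:2] for y,x in np.argwhere(b)])*1000
print('blue',q.mean(0),cv2.minAreaRect(q.astype(np.float32)))
k=box(275,168,300,205)&(V<55)
y_,x_=np.nonzero(k); print('pin px',k.sum(),x_.mean(),y_.min(),y_.max())
for z in(.055,.06):print(1000*cl(ray(x_.mean(),y_.mean(),K,T,z)))
k=box(203,96,225,110)&(V<55); y_,x_=np.nonzero(k); print('pointer',k.sum(),x_.min(),x_.max(),y_.min(),y_.max(),1000*cl(ray(x_.mean(),y_.mean(),K,T,.066)))
r=box(262,100,285,116)&(S>150)&((H<8)|(H>172)); y_,x_=np.nonzero(r); print('rider',r.sum(),x_.min(),x_.max(),1000*cl(ray(x_.mean(),y_.mean(),K,T,.05)))
o=box(60,130,118,160)&(H<20)&(S>150); kn=o&(P[...,2]>.085); y_,x_=np.nonzero(kn); print('knob',kn.sum(),1000*cl(ray(x_.mean(),y_.mean(),K,T,.088)))
h=P[box(80,55,130,105)&(P[...,2]>.03)&(d>0)]; h=1000*cl(h)
for x in range(-200,-120,10):
  s=h[abs(h[:,0]-x)<5]; print(x,len(s),s[:,1].min().round() if len(s) else '',s[:,2].max().round() if len(s) else '')
```

```text
blue [-28.04697589   0.93213445] ((-28.11994743347168, 0.33559608459472656), (48.63930130004883, 58.38666915893555), 89.86163330078125)
pin px 104 287.4423076923077 168 200
[ 68.07094536 -44.27081088  55.        ]
[ 68.03580086 -43.07067182  60.        ]
pointer 25 211 215 99 103 [ 2.62918258 33.35601468 66.        ]
rider 23 268 273 [52.44104488 26.62430646 50.        ]
knob 443 [-1.10134675e+02 -9.23901875e-02  8.80000000e+01]
-200 0  
-190 0  
-180 0  
-170 0  
-160 0  
-150 0  
-140 0  
-130 2 67.0 31.0
```

```bash
sed -i 's/^def cl/O=O+A.T@np.array([.0023,.0005,0])\ndef cl/' h.py
python3 -m crank '[{"x":0.1,"y":0.25,"z":4,"turn":0},{"x":0,"y":0,"z":4,"turn":0},{"x":0,"y":0,"z":4,"turn":0},{"x":0,"y":0,"z":4,"turn":0},{"x":0,"y":0,"z":3.5,"turn":0}]'
python3 -m crank '[{"x":0,"y":0,"z":0,"turn":0},{"x":0,"y":0,"z":0,"turn":0},{"x":0,"y":0,"z":0,"turn":0},{"x":0,"y":0,"z":0,"turn":0},{"x":0,"y":0,"z":0,"turn":0}]' 0
python3 - <<'E'
from h import *
s=manip.state();print(cl(s['tool_pos']),s['contact_force'],s['gripper_width'])
E
```

```text
time: 2.85
tool_pos: [0.4963, -0.4477, 0.0342]
tool_rot: [-0.001, 0.949, 0.315, -0.0]
contact_force: [0.7, -0.2, 0.2]
gripper_width: 0.396
grasp_force: 0.0
time: 3.35
tool_pos: [0.4967, -0.4492, 0.0375]
tool_rot: [-0.0, 0.949, 0.314, 0.001]
contact_force: [0.6, 5.4, -2.2]
gripper_width: 0.095
grasp_force: 58.4Traceback (most recent call last):
  File "<stdin>", line 1, in <module>
  File "h.py", line 10, in <module>
    O=O+A.T@np.array([.0023,.0005,0])
      ^
NameError: name 'O' is not defined
```

```bash
sed -i '8,10{/^O=O/d}' h.py; grep -n "^O=\|^def" h.py
python3 -m crank '[{"x":0,"y":-0.08,"z":-0.96,"turn":0},{"x":0,"y":-0.25,"z":-0.93,"turn":0},{"x":0,"y":-0.4,"z":-0.87,"turn":0},{"x":0,"y":-0.55,"z":-0.78,"turn":0},{"x":0,"y":-0.68,"z":-0.68,"turn":0}]'
python3 - <<'E'
from h import *
s=manip.state();print(cl(s['tool_pos']),s['contact_force'],s['gripper_width'])
E
```

```text
3:def grab(n,save=None):
7:def ray(u,v,K,T,z):
10:def cloud(d,K,T):
14:def proj(p,K,T):
18:O=O+A.T@np.array([.0023,.0005,0])
19:def cl(p): return (np.asarray(p)-O)@A.T
time: 3.85
tool_pos: [0.4838, -0.4319, 0.0776]
tool_rot: [-0.002, 0.949, 0.314, 0.0]
contact_force: [1.8, 7.6, -10.4]
gripper_width: 0.095
grasp_force: 58.2
[ 0.0417162  -0.04336068  0.07757934] [  1.7744893    7.63230673 -10.36972734] 0.0945788765463971
```

```bash
python3 -m crank '[{"x":0,"y":-0.79,"z":-0.55,"turn":0},{"x":0,"y":-0.87,"z":-0.4,"turn":0},{"x":0,"y":-0.93,"z":-0.25,"turn":0},{"x":0,"y":-0.96,"z":-0.08,"turn":0},{"x":0,"y":-0.96,"z":0.08,"turn":0}]'
python3 -m crank '[{"x":0,"y":-0.93,"z":0.25,"turn":0},{"x":0,"y":-0.87,"z":0.4,"turn":0},{"x":0,"y":-0.79,"z":0.55,"turn":0},{"x":0,"y":-0.68,"z":0.68,"turn":0}]'
python3 - <<'E'
from h import *
s=manip.state();print(cl(s['tool_pos']),s['contact_force'],s['gripper_width'])
E
```

```text
time: 4.35
tool_pos: [0.459, -0.3985, 0.0914]
tool_rot: [0.002, 0.949, 0.314, 0.002]
contact_force: [3.9, 2.4, -3.7]
gripper_width: 0.092
grasp_force: 59.1
time: 4.75
tool_pos: [0.4413, -0.3749, 0.0774]
tool_rot: [0.005, 0.949, 0.314, 0.003]
contact_force: [4.5, 4.1, 5.5]
gripper_width: 0.092
grasp_force: 59.7
[-0.02935359 -0.04351532  0.07743486] [4.48267768 4.14883183 5.52092521] 0.0919761615050291
```

```bash
python3 -m crank '[{"x":0,"y":-0.55,"z":0.78,"turn":0},{"x":0,"y":-0.4,"z":0.87,"turn":0},{"x":0,"y":-0.25,"z":0.93,"turn":0},{"x":0,"y":-0.08,"z":0.9,"turn":0},{"x":0,"y":0,"z":0,"turn":0}]'
python3 - <<'E'
from h import *
s=manip.state();print(cl(s['tool_pos']),s['contact_force'],s['gripper_width'])
E
```

```text
time: 5.25
tool_pos: [0.4314, -0.3614, 0.0374]
tool_rot: [0.001, 0.949, 0.314, 0.001]
contact_force: [5.9, 3.3, -2.5]
gripper_width: 0.092
grasp_force: 64.7
[-0.04611728 -0.04345381  0.03738681] [ 5.93882914  3.34279225 -2.49925163] 0.09180342182152851
```

```bash
python3 -m crank '[{"x":0,"y":0,"z":0,"turn":0},{"x":0,"y":0,"z":0,"turn":0},{"x":0,"y":0,"z":0,"turn":0}]' 35
python3 -m crank '[{"x":0,"y":0,"z":-2,"turn":0},{"x":0,"y":0,"z":-3,"turn":0},{"x":0,"y":0,"z":-3,"turn":0},{"x":0,"y":0.5,"z":-3,"turn":0},{"x":0,"y":0.5,"z":0,"turn":0}]'
python3 - <<'E'
from h import *
im,d,K,T=grab('wrist')
a,b=proj(O+A.T@np.array([-.09,.04,.05]),K,T),proj(O+A.T@np.array([-.0,-.03,.05]),K,T)
print(a,b)
x0,y0=(a-30).astype(int)
x0=max(x0,0);y0=max(y0,0);print(x0,y0)
cv2.imwrite('pics/w2.png',cv2.resize(im[y0:y0+150,x0:x0+200,::-1],None,fx=4,fy=4,interpolation=cv2.INTER_CUBIC))
E
```

```text
time: 5.55
tool_pos: [0.4302, -0.3624, 0.0376]
tool_rot: [0.001, 0.949, 0.314, -0.0]
contact_force: [0.1, 1.0, -0.5]
gripper_width: 0.351
grasp_force: 0.0
time: 6.05
tool_pos: [0.4384, -0.3727, 0.1532]
tool_rot: [0.005, 0.949, 0.314, 0.002]
contact_force: [-0.0, 0.0, 0.4]
gripper_width: 0.352
grasp_force: 0.0
[200.83019189  96.85317931] [325.5822688  193.67734355]
170 66
```

View pics/w2.png

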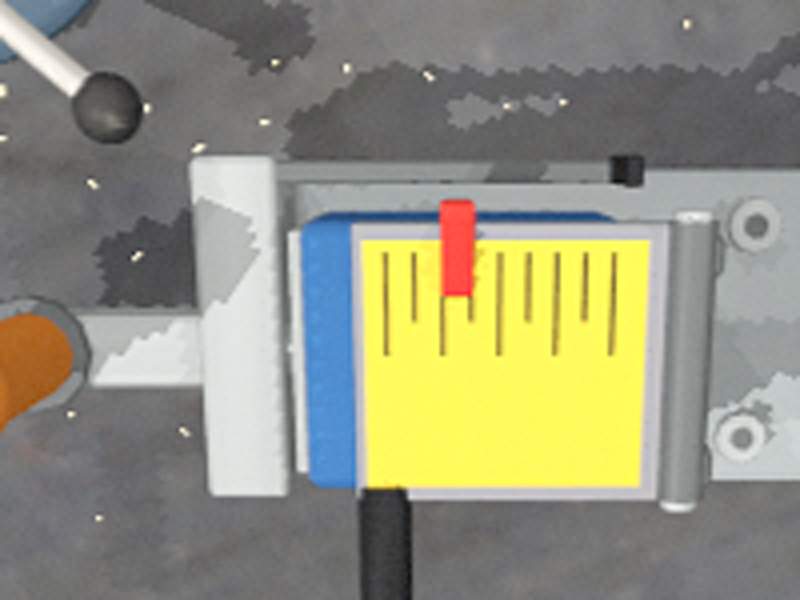

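The leaf lies over with its yellow face up. The rider is at crop (457,248), the pointer at (627,170) and the handle ball at (108,106). I'll measure the travel needed.

```bash
cat > m.py <<'E'
from h import *
def meas(n='wrist'):
    s=manip.state(); im,d,K,T=grab(n); P=cl(cloud(d,K,T))*1000
    hsv=cv2.cvtColor(im,cv2.COLOR_RGB2HSV); H,S,V=[hsv[...,i].astype(int) for i in range(3)]
    ok=(d>0)&(P[...,0]>-80)&(P[...,0]<30)&(abs(P[...,1])<45)&(P[...,2]>35)
    def cen(m,z):
        y,x=np.nonzero(m); return np.array([1000*cl(ray(a,b,K,T,z))[:2] for a,b in zip(x,y)])
    yl=ok&(H>22)&(H<35)&(S>150)
    q=cen(yl,.0575); R=cv2.minAreaRect(q.astype(np.float32)); print('yellow',R)
    r=ok&(S>150)&((H<8)|(H>172)); z=np.median(P[r][:,2]); q=cen(r,.060); print('rider',r.sum(),q.mean(0),q.min(0),q.max(0),'z',z)
    k=ok&(V<60)&(P[...,1]>28)&(P[...,2]>50); q2=cen(k,.066); print('pointer',k.sum(),q2.mean(0),q2.min(0),q2.max(0),'z',np.median(P[k][:,2]))
    g=(R[2]+45)%90-45; print('skew deg',g)
    u=np.array([np.cos(np.deg2rad(g)),np.sin(np.deg2rad(g))]); print('travel along clamp x (pointer-rider)',(q2.mean(0)-q.mean(0))@u)
    return im,d,K,T,P
E
python3 - <<'E'
from m import *
im,d,K,T,P=meas()
b=P[(d>0)&(P[...,0]>-175)&(P[...,0]<-70)&(P[...,1]>15)&(P[...,1]<75)&(P[...,2]>50)]
if len(b):
  i=b[:,1].argmin();print('vice nearest',len(b),b[i],b.max(0),b.min(0))
bx,by=170+108/4,66+106/4
print('ball depthpt',P[int(by),int(bx)])
kn=P[(d>0)&(P[...,0]<-95)&(P[...,0]>-130)&(abs(P[...,1])<14)&(P[...,2]>70)];print('knob',len(kn),(kn.min(0)+kn.max(0))/2)
print(1000*cl(manip.state()['tool_pos']))
E
```

```text
yellow ((-24.082406997680664, -1.1831531524658203), (48.911102294921875, 43.881080627441406), 0.13739171624183655)
rider 180 [-32.50386731  20.18799376] [-35.7664868   12.19530756] [-29.66530668  27.4316506 ] z 60.75370060864293
pointer 31 [-4.97171033 32.74399002] [-6.35164502 30.8113306 ] [-2.38037443 35.16940727] z 61.68269710506739
skew deg 0.13739171624183655
travel along clamp x (pointer-rider) 27.562186293174964
vice nearest 1542 [-154.86294182   60.79766157   87.26273632] [-139.13409204   74.99687402   98.54733119] [-170.03953253   60.79766157   50.10156783]
ball depthpt [-94.827509    43.11623303  41.92058416]
knob 881 [-112.29559901   -0.92578879   83.59150139]
[-35.46303351 -44.82639531 148.16760883]
```

```bash
python3 -m crank '[{"x":1,"y":-2,"z":-1,"turn":0},{"x":1,"y":-2,"z":0,"turn":0},{"x":1,"y":-2,"z":0,"turn":0},{"x":1.4,"y":-1.7,"z":0,"turn":0},{"x":0,"y":0,"z":0,"turn":0}]'
python3 - <<'E'
from h import *
print(1000*cl(manip.state()['tool_pos']))
im,d,K,T=grab('wrist','w3.png'); P=cl(cloud(d,K,T))*1000; ok=d>0
for p in([-112,0,95],[-150,0,66],[-172,11,47],[-180,25,84]): print(p,proj(O+A.T@(np.array(p)/1000),K,T))
for x in range(-220,-60,10):
    print(x,[int(max(P[ok&(abs(P[...,0]-x)<5)&(abs(P[...,1]-y)<5)][:,2],default=-1)) for y in range(-50,100,10)])
E
```

```text
time: 6.65
tool_pos: [0.4244, -0.2791, 0.1546]
tool_rot: [-0.002, 0.949, 0.315, -0.001]
contact_force: [0.3, -0.3, 0.4]
gripper_width: 0.352
grasp_force: 0.0
[-1.16354915e+02  6.27154281e-02  1.54582787e+02]
[-112, 0, 95] [290.83490942 232.47652106]
[-150, 0, 66] [238.92607138 217.65940793]
[-172, 11, 47] [213.56909194 196.28178085]
[-180, 25, 84] [188.58005658 190.82132883]
-220 [2, 1, 2, 1, 1, 1, 1, 2, 1, 2, 2, 1, -1, 1, 2]
-210 [2, 2, 2, 1, 2, 2, 2, 2, 1, 2, 1, 2, 65, 62, 51]
-200 [1, 1, 1, 2, 1, 1, 1, 2, 2, 2, 1, 66, 66, 66, 52]
-190 [1, 2, 2, 2, 2, 2, 1, 1, 2, 79, 75, 69, 66, 69, 67]
-180 [2, 1, 1, 1, 1, 2, 240, 2, 85, 81, 74, 0, 70, 78, 79]
-170 [1, 2, 1, 2, 214, 1, 240, 2, 1, 1, 2, 78, 80, 97, 98]
-160 [1, 2, 1, 1, 225, 234, 240, 2, 2, 9, 9, 97, 97, 98, 98]
-150 [1, 1, 2, 2, 220, 213, 220, 2, 2, 15, 16, 97, 97, 98, 97]
-140 [1, 1, 1, 1, 2, 2, 241, 244, 8, 15, 16, 14, 97, 97, 66]
-130 [1, 1, 1, 2, 205, 201, 242, 244, 2, 8, 11, 31, 33, 97, 98]
-120 [2, 1, 1, 1, 94, 96, 239, 244, 1, 2, 8, 33, 33, 97, 97]
-110 [1, -1, -1, -1, 95, 96, 241, 244, 1, 2, 38, 35, 13, 98, 98]
-100 [2, 2, 1, 1, 205, 201, 242, 244, 2, 43, 42, 2, 11, 12, 79]
-90 [1, 2, 1, 1, 40, 210, 237, 243, 1, 42, 41, 1, 2, 9, 9]
-80 [1, 2, 45, 45, 221, 213, 223, 46, 46, 42, 2, 1, 1, 2, 1]
-70 [1, -1, 45, 45, 225, 233, 240, 45, 45, 43, 2, 2, 2, 2, 2]
```

View pics/w3.png

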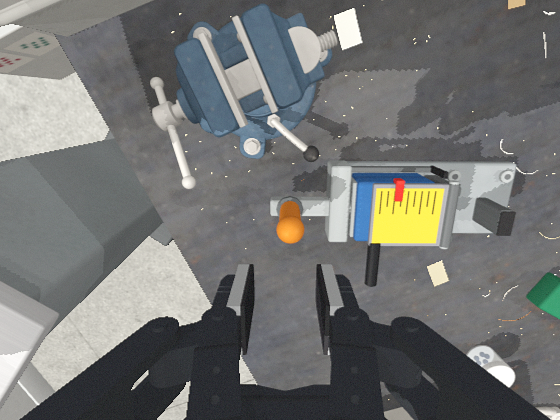

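The wrist view shows the knob at (291,231) as predicted and the vice handle end at (188,183), clear of the pull path. The pointer is shut at (440,170) and the rider is at (400,188). Next I'll centre on the post and descend.

```bash
python3 -m crank '[{"x":0,"y":0.42,"z":0,"turn":0},{"x":0,"y":0,"z":2.5,"turn":0},{"x":0,"y":0,"z":2.5,"turn":0},{"x":0,"y":0,"z":3,"turn":0},{"x":0,"y":0,"z":2.7,"turn":0}]' 40
python3 -m crank '[{"x":0,"y":0,"z":0,"turn":0},{"x":0,"y":0,"z":0,"turn":0}]'
python3 -m crank '[{"x":0,"y":0,"z":0,"turn":0},{"x":0,"y":0,"z":0,"turn":0},{"x":0,"y":0,"z":0,"turn":0},{"x":0,"y":0,"z":0,"turn":0}]' 0
python3 - <<'E'
from h import *
print(1000*cl(manip.state()['tool_pos']))
E
```

```text
time: 7.2
tool_pos: [0.4279, -0.2862, 0.0483]
tool_rot: [-0.0, 0.95, 0.313, -0.0]
contact_force: [-0.4, 0.2, -0.4]
gripper_width: 0.403
grasp_force: 0.0
time: 7.4
tool_pos: [0.4279, -0.2857, 0.0497]
tool_rot: [-0.0, 0.95, 0.314, -0.0]
contact_force: [0.3, 0.0, -0.0]
gripper_width: 0.4
grasp_force: 0.0
time: 7.8
tool_pos: [0.4255, -0.2819, 0.0509]
tool_rot: [-0.005, 0.949, 0.314, -0.003]
contact_force: [-13.3, 13.4, 12.1]
gripper_width: 0.185
grasp_force: 58.1
[-113.49780107   -0.78576877   50.93227792]
```

```bash
python3 -m crank '[{"x":0,"y":-0.7,"z":0,"turn":0},{"x":0,"y":-0.8,"z":0,"turn":0},{"x":0,"y":-0.8,"z":0,"turn":0},{"x":0,"y":-0.8,"z":0,"turn":0},{"x":0,"y":0,"z":0,"turn":0}]'
python3 -m crank '[{"x":0,"y":0,"z":0,"turn":0},{"x":0,"y":0,"z":0,"turn":0}]'
python3 - <<'E'
from m import *
print(1000*cl(manip.state()['tool_pos']))
im,d,K,T,P=meas()
a=proj(O+A.T@np.array([-.035,.025,.06]),K,T).astype(int);print(a)
x0,y0=max(a[0]-50,0),max(a[1]-37,0)
cv2.imwrite('pics/w4.png',cv2.resize(im[y0:y0+75,x0:x0+100,::-1],None,fx=6,fy=6,interpolation=cv2.INTER_CUBIC))
E
```

```text
time: 8.3
tool_pos: [0.4108, -0.2621, 0.0512]
tool_rot: [0.004, 0.949, 0.314, 0.001]
contact_force: [5.4, -8.9, -11.0]
gripper_width: 0.186
grasp_force: 58.5
time: 8.5
tool_pos: [0.4111, -0.2625, 0.0513]
tool_rot: [0.004, 0.949, 0.314, 0.001]
contact_force: [4.2, -8.4, -9.7]
gripper_width: 0.185
grasp_force: 58.5
[-137.59583149   -0.73896079   51.25230908]
yellow ((-25.4874210357666, 5.812065124511719), (46.1165885925293, 58.388580322265625), 0.5993172526359558)
rider 640 [-33.41463702  21.62636586] [-40.31849008  11.48093809] [-29.15667792  30.23601232] z 60.308928426856724
pointer 416 [-33.28796391  35.29679812] [-41.46165152  30.65725337] [-25.94276792  39.81713243] z 60.26374819360895
skew deg 0.5993172526359558
travel along clamp x (pointer-rider) 0.2696571053029102
[517 235]
```

View pics/w4.png

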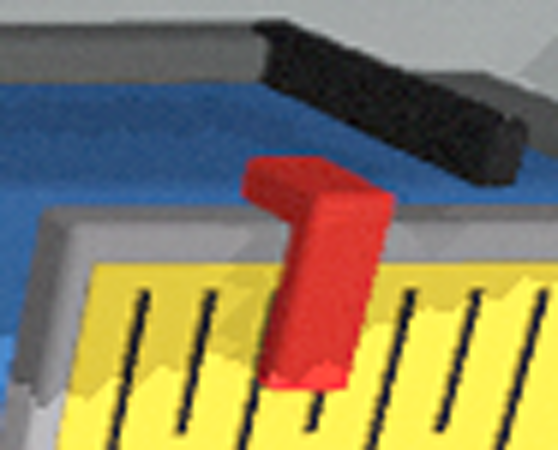

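The crop is oblique. The rider's top face has corners (317,190), (393,195), (345,385), (262,380), and the pointer's top is around (512,140), still beyond the rider. I'll compute both, at their heights and from depth.

Run:
```python
from m import *
im,d,K,T=grab('wrist'); P=cl(cloud(d,K,T))*1000
f=lambda X,Y,z:1000*cl(ray(467+(X+.5)/6-.5,198+(Y+.5)/6-.5,K,T,z))
print('cam',1000*cl(-T[:3,:3].T@T[:3,3]))
for X,Y in((317,190),(393,195),(345,385),(262,380)):print('rider',f(X,Y,.0605),f(X,Y,.0595))
for X,Y in((485,183),(517,182),(525,120),(500,115)):print('tip',f(X,Y,.066))
hsv=cv2.cvtColor(im,cv2.COLOR_RGB2HSV);V=hsv[...,2]
k=(V<60)&(abs(P[...,1]-33.5)<8)&(P[...,0]<0)&(P[...,0]>-60)&(P[...,2]>35)
q=P[k]
for z in range(40,70,4):
    s=q[abs(q[:,2]-z)<2]
    if len(s):print(z,len(s),np.percentile(s[:,0],[5,50,95]),np.percentile(s[:,1],[5,95]))
r=(hsv[...,1]>150)&((hsv[...,0]<8)|(hsv[...,0]>172))&(abs(P[...,1]-23)<12)&(P[...,0]<0)&(P[...,0]>-60)&(P[...,2]>58)
q=P[r];print('rider',len(q),np.percentile(q[:,0],[2,25,50,75,98]),np.percentile(q[:,2],[5,50,95]))
```

```text
cam [-138.05067979   79.90607942  194.2507373 ]
rider [-35.24974012  27.98645274  60.5       ] [-34.4811392   27.59827076  59.5       ]
rider [-29.63180659  27.58961112  60.5       ] [-28.82120266  27.19846211  59.5       ]
rider [-29.61315588  12.35349302  60.5       ] [-28.8024125   11.84842974  59.5       ]
rider [-35.94456963  12.78279828  60.5       ] [-35.18116367  12.28094474  59.5       ]
tip [-27.8922538   30.62197824  66.        ]
tip [-25.68074887  30.69253979  66.        ]
tip [-26.30262077  35.24021215  66.        ]
tip [-28.11934917  35.60519091  66.        ]
40 4 [-28.74510689 -28.46493628 -28.02371539] [34.20839301 34.6224033 ]
44 52 [-29.39255742 -28.56770562 -27.52717683] [30.91369198 35.23332518]
48 61 [-29.24319946 -28.66440479 -27.786678  ] [31.17045139 35.30135421]
52 81 [-29.45160979 -28.57612006 -27.57166549] [30.98966809 35.32380862]
56 85 [-29.34927837 -28.5093921  -26.89212188] [30.98112869 35.25112805]
60 88 [-29.43655664 -28.68796988 -26.79774227] [30.91924317 35.1875181 ]
64 120 [-29.37386697 -28.5482427  -26.20484289] [30.97845648 35.24710305]
68 50 [-29.1637095  -27.6000521  -26.42296728] [31.22435217 35.16271255]
rider 539 [-35.88593443 -34.77914448 -33.14715087 -31.49335234 -29.64656338] [58.87310278 60.51791153 61.54861541]
```

The pointer is about 5.5 mm short of the rider, so I'll pull that much further.

```bash
cat > f.py <<'E'
from m import *
def fin(save=None):
    print(1000*cl(manip.state()['tool_pos']))
    im,d,K,T=grab('wrist'); P=cl(cloud(d,K,T))*1000
    hsv=cv2.cvtColor(im,cv2.COLOR_RGB2HSV);V=hsv[...,2]
    k=(V<60)&(abs(P[...,1]-33.5)<5)&(P[...,0]<0)&(P[...,0]>-60)&(P[...,2]>40)
    q=P[k]; s=q[(q[:,2]<63)]; t=q[q[:,2]>64.5]
    print('pointer -x face',np.median(s[:,0]),'centre',np.median(s[:,0])+1.5,'top',np.percentile(t[:,0],[2,50,98]))
    r=(hsv[...,1]>150)&((hsv[...,0]<8)|(hsv[...,0]>172))&(abs(P[...,1]-23)<12)&(P[...,0]<0)&(P[...,0]>-60)&(P[...,2]>58)
    q=P[r];p=np.percentile(q[:,0],[2,98]);print('rider',p,p.mean())
    a=proj(O+A.T@np.array([-.033,.025,.06]),K,T).astype(int)
    x0,y0=max(min(a[0]-50,460),0),max(a[1]-37,0); print('crop',x0,y0)
    np.save('T.npy',T)
    if save: cv2.imwrite('pics/'+save,cv2.resize(im[y0:y0+75,x0:x0+100,::-1],None,fx=6,fy=6,interpolation=cv2.INTER_CUBIC))
E
python3 -m crank '[{"x":0,"y":-0.3,"z":0,"turn":0},{"x":0,"y":-0.25,"z":0,"turn":0},{"x":0,"y":0,"z":0,"turn":0},{"x":0,"y":0,"z":0,"turn":0},{"x":0,"y":0,"z":0,"turn":0}]'
python3 -c "from f import *; fin('w5.png')"
```

```text
time: 9.1
tool_pos: [0.408, -0.2583, 0.0512]
tool_rot: [0.004, 0.949, 0.314, 0.001]
contact_force: [5.9, -8.4, -10.6]
gripper_width: 0.183
grasp_force: 58.7
[-142.83004413   -0.71757782   51.23746354]
pointer -x face -33.866109916795516 centre -32.366109916795516 top [-34.90656607 -33.31537826 -31.19183989]
rider [-35.85566983 -29.36820951] -32.611939668318264
crop 460 198
```

View pics/w5.png

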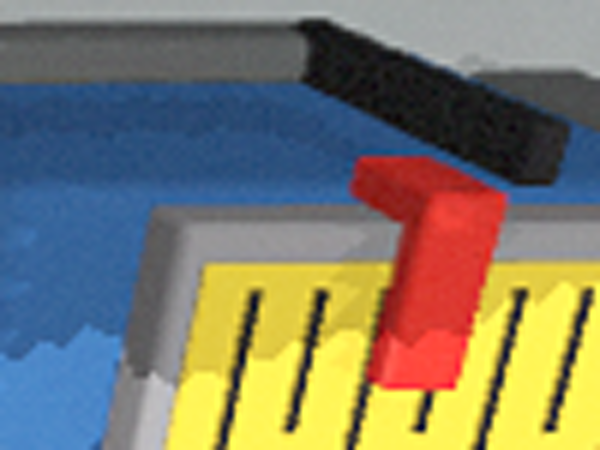

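The pointer now stands beside the rider. The tip's top face has corners (512,182), (552,184), (570,125), (530,110), and the rider's are (427,193), (505,198), (458,387), (372,382). I'll check these numbers by ray.

Run:
```python
from h import *
K=np.array(manip.camera_model('wrist')['mtx']);T=np.load('T.npy')
f=lambda X,Y,z:1000*cl(ray(460+(X+.5)/6-.5,198+(Y+.5)/6-.5,K,T,z))
print('tip',np.mean([f(*p,.066) for p in((512,182),(552,184),(570,125),(530,110))],0))
print('rider',np.mean([f(*p,.0605) for p in((427,193),(505,198),(458,387),(372,382))],0))
im,d,_,_=grab('wrist');P=cl(cloud(d,K,T))*1000
hsv=cv2.cvtColor(im,cv2.COLOR_RGB2HSV)
y=(hsv[...,0]>22)&(hsv[...,0]<35)&(hsv[...,1]>150)&(abs(P[...,0]+25)<30)&(abs(P[...,1])<30)&(d>0)
print('yellow z',np.median(P[y][:,2]),np.median(P[y&(P[...,1]>10)][:,2]))
b=(d>0)&(hsv[...,2]<60)&(abs(P[...,1]-33.5)<4)&(P[...,0]<-20)&(P[...,0]>-45)&(P[...,2]>45);print('ptr top z',np.percentile(P[b][:,2],[95,98]))
s=manip.state();print(s['time'],s['contact_force'],s['gripper_width'])
```

```text
tip [-32.71804436  32.97939669  66.        ]
rider [-32.62720124  19.91978762  60.5       ]
yellow z 58.13247801833294 58.17383357388416
ptr top z [66.34514754 66.83808773]
9.2 [ 4.68665332 -7.78816238 -9.70661757] 0.1886562625861116
```

```bash
python3 -c "from plant import manip; print(manip.job_done())"
```

```text
the job is handed in; nothing more can be done
None
```

I turned the leaf over with the clamp still shut, so its yellow face now lies up on the housing. I then pulled the post about 29 mm, until the pointer stood level with the middle of the red rider (within about 0.5 mm by the wrist camera), and handed the job in at 9.2 s with the post still in the gripper; the wax block, jar, tape roll and ring were not touched.

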